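Pack the call-out case

ROBOT

A 6-joint arm with a two-finger parallel gripper is mounted at the origin on the work surface; the furniture and walls round the work are solid. World frame = base frame: x ahead of the robot, y to its left, z up, the work surface at z = 0. Lengths are in m, angles in rad, forces in N, time in s.
With the tool pointing down it reaches from about 0.25 to 0.8 m from the base axis. Payload 8.5 kg.
Tool frame: the origin (TCP) lies midway between the tips of the shut fingers; the grasp point (between the pads) lies 19 mm behind it; z points along the fingers, y is the line along which they close (so a half turn about z gives the same grasp; the last joint's range is limited). The gripper opens to 85 mm and grips with 20 to 120 N. Pads are 22 mm wide; open, the fingers measure 114 mm over their backs; the gripper's body (76 mm by 85 mm) begins 54 mm behind the grasp point. The pads swing forward as they close: fully open they stand 13 mm farther back than shut.
Start: joints at [-1.215, 0.238, -0.013, 1.319, 0, 1.571], TCP at [0.183, -0.492, 0.231] pointing down, gripper open.
Joint ranges: [-2.66, 2.66], [-1.03, 1.9], [-1.14, 1.46], [-1.82, 2.27], [-1.45, 1.34], [-3.14, 3.14]. Speed limits (rad/s): [2.22, 2.22, 2.79, 3.14, 3.14, 3.14].

INTERFACE

Orientations are given as a unit quaternion [w, x, y, z].
In Python, from bench import telemetry, eyes, workorder gives the robot as it stands.
- The arm moves only by the tool move_arm, never from a script. Its arguments are lists of equal length, an entry for each row: "xyz": the shift along the tool's x, y, z in cm, a list of three; "rot": the turn, a rotation vector about the tool's x, y, z in degrees, a list of three; "claw": the closure in counts, from 0 (fully open) to 255 (shut). In form: {"xyz": [[dx, dy, dz], ...], "rot": [[ax, ay, az], ...], "claw": [claw, ...]}. A call has 1 to 5 rows; each row is the pose to reach, as a shift and turn from the pose commanded when the call began, along the tool's axes at that moment; what a row does not reach only later rows make up. A row lasts 1/10 s, in which the tool goes at most 50 mm and 8.59 degrees, less where a joint would pass 70% of its speed; a pose out of reach is approached as far as the arm can. A call with a gripper value outside its range is refused whole. The fingers move at their own pace and stop on an object; "grip_force" is the grip in N (left out, the last holds). Time passes only in rows, so rows that repeat a pose let the fingers close. It gives the time, the measured TCP pose, the force, the opening and the grip force at its end, in the units of the state.
- telemetry.sense(): the state, without advancing time (a new reading comes with each control period).
- eyes.snapshot(name): name is "scene" or "top" or "wrist"; returns a dict with "frame" (480x640x3 uint8, red, green, blue), "fov_y" (degrees; the focal length in pixels is half the picture's height over the tangent of half this angle, whatever the lens; pixels are square), "cx", "cy" (the principal point, pixels), "distortion" ([k1, k2, p1, p2, k3] as OpenCV has them; the pictures are not rectified), "cam_to_world" (4x4, takes a point from camera to world coordinates). Camera axes: x right, y up, looking along -z (the intrinsics and any distortion apply to the point x, -y, -z); pixel columns grow to the right and rows downward; lengths in m; the calibration is good to about 2 mm. A picture is of the moment at which its call begins. There is no depth.
- workorder.close_job(): hands the job in; it is judged then, once.
The state is a dict: "time": time; "joint_positions": joint angles; "dq": joint speeds; "joint_torque": joint torques, N m; "tool_pos": TCP position; "ee_rot": TCP orientation; "contact_force": force on the tool from outside, world axes, zero at the start; "moment": the same for the moment, N m; "grip_width": finger opening in m; "finger_force": force on a finger pad.
Only numpy, scipy, OpenCV 4.12 (cv2) and the standard library are available. Lean on these libraries where they do the work, as an engineer would, in place of code of your own. Each camera call takes 0.05 s, during which the arm holds its last target. There are 200 camera calls.

TASK

Pack the open black case for a call-out: stand the squat small jar upright in the wide round well, stand the slim bottle with the plain screw cap upright in the narrow round well, and lay the white USB hub flat in the long slot, each resting fully on the bottom of its recess. The larger jar, the bottle with the pointed spout and the square white charger look similar but do not belong in the case: leave them standing where they are.

Things in the scene. Friction and masses are not known exactly. Their poses are not given: they have to be found in the camera images.
- flux_jar: The squat small jar with a blue screw lid, 42 mm across, 47 mm tall, white body; goes into the wide round well. Loose, about 0.05 kg. Origin: centre of its underside, z up.
- slim_bottle: The slim white bottle with a plain, flat-topped blue screw cap, 31 mm across, 85 mm tall (body 31 mm wide up to about 66 mm, cap 21 mm wide above); goes into the narrow round well. Loose, about 0.05 kg. Origin: centre of its underside, z up.
- usb_hub: The white USB hub, a flat bar 33 x 95 x 14 mm with a row of ports, lying flat; goes into the long slot. Loose, about 0.07 kg. Origin: centre of its underside; y along its 95 mm length, x across its 33 mm width, z up. Easiest laid in before the tall slim bottle stands beside its slot.
- dropper: Look-alike that stays: the squeeze bottle with a pointed spout, 34 mm across, 78 mm tall. Loose. Origin: centre of its underside, z up.
- big_jar: Look-alike that stays: the larger white jar with a blue lid, 64 mm across, 62 mm tall. Loose. Origin: centre of its underside, z up.
- charger: Look-alike that stays: the squarish white charger block, 75 x 94 x 27 mm. Loose. Origin: centre of its underside; y along its 94 mm, z up.
- case: The open black case, 252 x 132 mm with 22 mm high walls and low bars at its short ends, fixed to the bench. It holds three grey inserts in a row, 81 mm from centre to centre; which insert is where changes. Origin: centre of its underside, x along the row.
- well_wide: Grey insert with a dark-floored recess, 80 x 120 x 26 mm, fixed in the case, top 30 mm above the bench. Origin: centre of its underside, 4 mm above the bench; x along the row (80 mm), y across (120 mm), z up. This one has the wide round well: 58 mm across, 16 mm deep, at its centre; the well's floor is 10 mm above the origin.
- well_narrow: Grey insert with a dark-floored recess, 80 x 120 x 26 mm, fixed in the case, top 30 mm above the bench. Origin: centre of its underside, 4 mm above the bench; x along the row (80 mm), y across (120 mm), z up. This one has the narrow round well: 46 mm across, 16 mm deep, at its centre; the well's floor is 10 mm above the origin.
- slot: Grey insert with a dark-floored recess, 80 x 120 x 26 mm, fixed in the case, top 30 mm above the bench. Origin: centre of its underside, 4 mm above the bench; x along the row (80 mm), y across (120 mm), z up. This one has the long straight slot: 49 mm wide along x, 111 mm long along y, 8 mm deep, at its centre, floor 18 mm above the origin; its long sides are cut away over the middle 50 mm for fingers.

How it is judged:
At the end, for the whole second after the job is handed in: Small jar in the wide well, slim bottle in the narrow well, hub in the slot: each within 12 mm of the centre, 4 mm above to 3 mm below floor height, upright within 0.12 rad, at rest; hub along the slot within 0.25 rad. Each look-alike within 20 mm of its start and within 0.2 rad of upright (horizontal distance between flux_jar and well_wide below 0.012 m and z of flux_jar in the frame of well_wide between 0.007 and 0.014 m and angle between each of flux_jar, slim_bottle, usb_hub's own z axis and vertical below 0.12 rad and linear speed of each of flux_jar, slim_bottle, usb_hub below 0.02 m/s and horizontal distance between slim_bottle and well_narrow below 0.012 m and z of slim_bottle in the frame of well_narrow between 0.007 and 0.014 m and horizontal distance between usb_hub and slot below 0.012 m and z of usb_hub in the frame of slot between 0.015 and 0.022 m and angle between the y axis of usb_hub and the y axis of slot, either way round below 0.25 rad and distance of each of dropper, big_jar, charger from where it was at the start of the episode below 0.02 m and angle between each of dropper, big_jar, charger's own z axis and vertical below 0.2 rad); the robot touches nothing.
It fails at once if a look-alike is moved more than 20 mm or tipped over (distance of any of dropper, big_jar, charger from where it was at the start of the episode above 0.02 m or angle between any of dropper, big_jar, charger's own z axis and vertical above 0.2 rad).
It also fails if it takes over 77 s, if anything falls off the work surface, if the arm or the gripper's body presses on something with over 40 N, if the wrist force passes 120 N, or if a joint passes its speed limit or range.

## Working session

There is one attempt and no reset: what is moved stays moved. The work goes in short steps, Python scripts to look and compute and a tool call to move; the robot and the scene stay as the last step left them, time stands still between calls to the robot, and variables do not carry over. Pictures are saved under pics/ and viewed, at most 14 in all, crops included, and the job is handed in when it is done.

Besides the shell and the picture viewer there is one more tool, called after "Call:" as name(argument=value, ...) on one line, values as JSON. move_arm: Moves the arm, as the interface text tells. Its arguments: {"type":"object","properties":{"xyz":{"type":"array"},"rot":{"type":"array"},"claw":{"type":"array"},"grip_force":{"type":"number"}},"required":["xyz","rot","claw"]}

```bash
mkdir -p pics; cat > h.py <<'E'
import numpy as np, cv2
from bench import telemetry, eyes, workorder
def snap(n,f=None):
    s=eyes.snapshot(n)
    if f: cv2.imwrite('pics/'+f,s['frame'][:,:,::-1])
    return s
def K(s):
    f=240/np.tan(np.radians(s['fov_y'])/2)
    return np.array([[f,0,s['cx']],[0,f,s['cy']],[0,0,1.]])
def ray(s,uv):
    p=cv2.undistortPoints(np.array(uv,float).reshape(-1,1,2),K(s),np.array(s['distortion'],float)).reshape(-1,2)
    T=np.array(s['cam_to_world'])
    d=np.c_[p[:,0],-p[:,1],-np.ones(len(p))]@T[:3,:3].T
    return T[:3,3],d
def onz(s,uv,z):
    o,d=ray(s,uv); return o+d*((z-o[2])/d[:,2])[:,None]
E
python3 - <<'E'
from h import *
a=snap('top','top0.png');b=snap('scene','scene0.png')
for s in(a,b):print(s['fov_y'],np.round(s['cam_to_world'],3).tolist(),s['distortion'])
print(telemetry.sense())
E
```

```text
52.37084119419989 [[0.026, 0.982, -0.188, 0.358], [-1.0, 0.026, 0.001, 0.137], [0.006, 0.187, 0.982, 0.885], [0.0, 0.0, 0.0, 1.0]] [0.02090679 0.         0.         0.         0.        ]
45.105017058114676 [[0.998, -0.057, 0.03, 0.552], [0.064, 0.867, -0.494, -0.284], [0.002, 0.494, 0.869, 0.833], [0.0, 0.0, 0.0, 1.0]] [-0.18389868  0.          0.          0.          0.        ]
{'time': 0.1, 'joint_positions': array([-1.21500883e+00,  2.38741324e-01, -1.41180740e-02,  1.31919848e+00,
        2.71333073e-05,  1.57081191e+00]), 'dq': array([-0.00088821, -0.00155506,  0.00064801, -0.00051961, -0.00138963,
       -0.00091229]), 'joint_torque': array([-1.05159597e-03, -5.39723468e+01,  3.46997452e+01,  1.34299707e-02,
        5.42514420e-05,  2.94243443e-05]), 'tool_pos': array([ 0.18275991, -0.49179355,  0.23075133]), 'ee_rot': array([-6.23219176e-04,  9.84219776e-01,  1.76949243e-01, -9.82721068e-05]), 'contact_force': array([ 0.19448578,  0.76590464, -0.50066875]), 'moment': array([0.00852627, 0.02080665, 0.03348524]), 'finger_force': 0.0, 'grip_width': 0.08561740970589615}
```

View pics/top0.png

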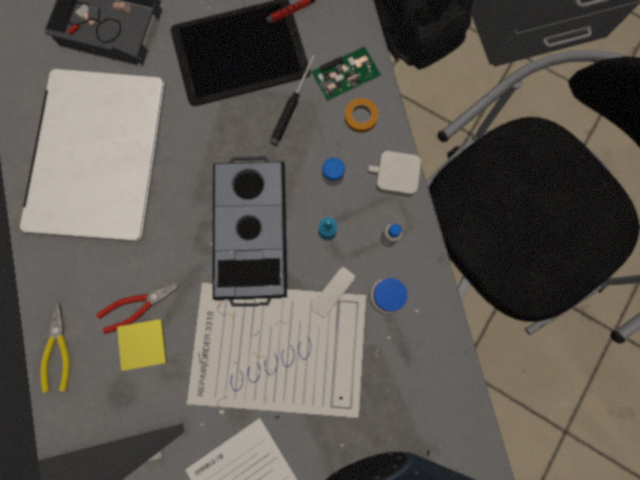

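View pics/scene0.png

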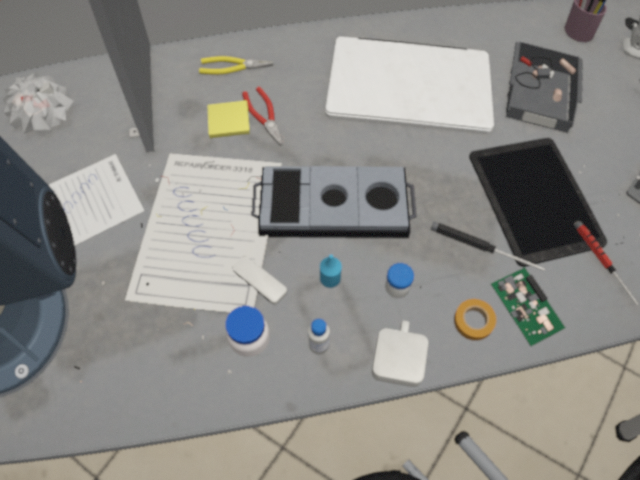

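The top view shows the wells at (248,184) wide, (248,227) narrow and the slot at (250,272). It also shows the small jar lid (333,169), slim bottle cap (394,232), hub (334,292), dropper (328,228), big jar (389,294) and charger (399,172). In the scene view these sit at wells (381,196), (333,196), slot (285,195), jar (400,275), bottle (319,326) and hub (260,280).

```bash
python3 - <<'E'
from h import *
def comps(m,mn):
    n,l,st,c=cv2.connectedComponentsWithStats(m.astype(np.uint8)); return [(i,l,st[i],c[i]) for i in range(1,n) if st[i][4]>mn]
S={n:snap(n) for n in('top','scene')}
for n,s in S.items():
    hsv=cv2.cvtColor(s['frame'],cv2.COLOR_RGB2HSV)
    print(n)
    m=cv2.inRange(hsv,(85,110,60),(125,255,255))>0
    for i,l,st,c in comps(m,40):
        u=np.round(c,1); print('blue',u,st[:5],hsv[int(c[1]),int(c[0])],[np.round(onz(s,[c],z)[0,:2],3).tolist() for z in(.047,.085,.078,.062)])
    w=(hsv[:,:,1]<45)&(hsv[:,:,2]>165)
    for i,l,st,c in comps(w,150):
        if st[4]<3500:
            cn=np.argwhere(l==i)[:,::-1].astype(np.float32)
            P=onz(s,cn,.014)[:,:2].astype(np.float32)
            print('white',c.round(),st[:4],cv2.minAreaRect(P))
    d=hsv[:,:,2]<45
    for i,l,st,c in comps(d,150):
        box=((200,300),(150,310)) if n=='top' else ((255,420),(155,240))
        if box[0][0]<c[0]<box[0][1] and box[1][0]<c[1]<box[1][1]:
            cn=np.argwhere(l==i)[:,::-1].astype(np.float32)
            P=onz(s,cn,.026)[:,:2].astype(np.float32)
            print('dark',c.round(),st[:5],cv2.minAreaRect(P))
E
```

```text
top
blue [333.1 168.5] [322 158  23  23 403] [106 199 151] [[0.647, 0.112], [0.634, 0.113], [0.636, 0.113], [0.641, 0.113]]
blue [327.4 227.8] [319 218  18  21 311] [ 98 182  73] [[0.538, 0.12], [0.529, 0.121], [0.531, 0.121], [0.534, 0.12]]
blue [394.7 229.9] [389 224  13  13 122] [106 200 153] [[0.537, 0.002], [0.529, 0.008], [0.53, 0.007], [0.534, 0.004]]
blue [390.2 294.3] [374 278  33  33 854] [110 181 149] [[0.424, 0.01], [0.421, 0.016], [0.422, 0.015], [0.423, 0.012]]
white [399. 170.] [379 152  40  39] ((0.6562169790267944, -0.011685635894536972), (0.0685054287314415, 0.06946144998073578), 82.38294982910156)
white [308. 308.] [280 269  73  88] ((0.40401992201805115, 0.15119250118732452), (0.08287861198186874, 0.179467111825943), 59.359596252441406)
white [271. 330.] [260 300  22  70] ((0.35283276438713074, 0.2154139131307602), (0.028982920572161674, 0.11905393749475479), 86.92691802978516)
white [235. 336.] [227 303  16  73] ((0.34310269355773926, 0.2770397961139679), (0.12325078994035721, 0.026384584605693817), 3.537080764770508)
white [345. 354.] [334 304  21 102] ((0.32261
[... 3364 characters left out ...]
21] ((0.1797076016664505, -0.21460144221782684), (0.0882691890001297, 0.028942115604877472), 8.58181381225586)
dark [285. 197.] [ 272  172   27   49 1003] ((0.4583044946193695, 0.25905272364616394), (0.04153294116258621, 0.09781752526760101), 3.4852073192596436)
dark [381. 198.] [367 188  29  20 339] ((0.6207283139228821, 0.265156626701355), (0.04042232409119606, 0.044229865074157715), 52.72077560424805)
dark [333. 197.] [323 191  21  14 181] ((0.5385831594467163, 0.2603232264518738), (0.03207146376371384, 0.027456922456622124), 25.26721954345703)
dark [337. 233.] [260 229 149   8 806] ((0.5445051193237305, 0.19098611176013947), (0.24152688682079315, 0.013210330158472061), 4.211337089538574)
```

```bash
cat > plan.py <<'E'
import sys,json
from h import *
# args: waypoints "x,y,z,yaw_deg" (tool down); prints per-call tool-frame shift (cm) and turn about tool z (deg)
R=lambda a:np.array([[np.cos(a),np.sin(a),0],[np.sin(a),-np.cos(a),0],[0,0,-1]])
def cur():
    s=telemetry.sense(); w,x,y,z=s['ee_rot']
    return s['tool_pos'],2*np.arctan2(y,x)
def plan(wps,vmax=18,rmax=36):
    p,a=cur(); print('at',p.round(4),round(np.degrees(a),1))
    for x,y,z,yd in wps:
        t=np.array([x,y,z]); b=np.radians(yd)
        n=int(max(np.ceil(np.linalg.norm(t-p)*100/vmax-1e-6),np.ceil(abs(np.degrees(b-a))/rmax-1e-6),1))
        dp=(t-p)/n; da=(b-a)/n
        for i in range(n):
            d=R(a).T@dp*100; print('xyz',d.round(1).tolist(),'rotz',round(-np.degrees(da),1)); a+=da
        p=t
if __name__=='__main__': plan([tuple(map(float,w.split(','))) for w in sys.argv[1:]])
E
python3 plan.py 0.40,0.09,0.23,142
```

```text
at [ 0.1828 -0.4919  0.2309] 20.4
xyz [10.2, -11.7, 0.0] rotz -30.4
xyz [14.7, -5.0, 0.0] rotz -30.4
xyz [15.2, 3.1, 0.0] rotz -30.4
xyz [11.5, 10.4, 0.0] rotz -30.4
```

Call:
move_arm(xyz=[[10.2,-11.7,0],[10.2,-11.7,0],[10.2,-11.7,0],[10.2,-11.7,0],[10.2,-11.7,0]], rot=[[0,0,-30],[0,0,-30],[0,0,-30],[0,0,-30],[0,0,-30]], claw=[90,90,90,90,90])

```text
time: 0.7
tool_pos: [0.2382, -0.3457, 0.2316]
ee_rot: [0.0, 0.904, 0.427, 0.0]
contact_force: [0.1, -1.0, -0.6]
grip_width: 0.0553
finger_force: 0.0
```

Call:
move_arm(xyz=[[14.7,-5,0],[14.7,-5,0],[14.7,-5,0],[14.7,-5,0],[14.7,-5,0]], rot=[[0,0,-30],[0,0,-30],[0,0,-30],[0,0,-30],[0,0,-30]], claw=[90,90,90,90,90])

```text
time: 1.2
tool_pos: [0.2937, -0.2013, 0.2314]
ee_rot: [0.0, 0.763, 0.646, 0.0]
contact_force: [0.1, -1.5, 0.1]
grip_width: 0.0554
finger_force: 0.0
```

Call:
move_arm(xyz=[[15.2,3.1,0],[15.2,3.1,0],[15.2,3.1,0],[15.2,3.1,0],[15.2,3.1,0]], rot=[[0,0,-30],[0,0,-30],[0,0,-30],[0,0,-30],[0,0,-30]], claw=[90,90,90,90,90])

```text
time: 1.7
tool_pos: [0.3498, -0.057, 0.2312]
ee_rot: [-0.0, 0.571, 0.821, -0.0]
contact_force: [-0.4, 0.0, -0.4]
grip_width: 0.0551
finger_force: 0.0
```

Call:
move_arm(xyz=[[11.5,10.4,0],[11.5,10.4,0],[11.5,10.4,0],[11.5,10.4,0],[11.5,10.4,0]], rot=[[0,0,-30],[0,0,-30],[0,0,-30],[0,0,-30],[0,0,-30]], claw=[90,90,90,90,90])

```text
time: 2.2
tool_pos: [0.4073, 0.0861, 0.2308]
ee_rot: [-0.0, 0.341, 0.94, -0.0]
contact_force: [-0.3, 0.2, 0.1]
grip_width: 0.0554
finger_force: 0.0
```

```bash
python3 - <<'E'
from h import *
s=snap('wrist','w1.png'); print(s['fov_y'],np.round(s['cam_to_world'],3).tolist()); t=telemetry.sense(); print(t['tool_pos'],t['joint_positions'],t['grip_width'])
E
```

```text
63.458768088708354 [[0.641, -0.732, -0.232, 0.348], [0.768, 0.611, 0.192, 0.137], [0.001, -0.301, 0.954, 0.373], [0.0, 0.0, 0.0, 1.0]]
[0.40676373 0.08538592 0.23093107] [ 2.07246870e-01  5.16020247e-02 -2.40645546e-01  1.27966617e+00
 -4.54944006e-04  9.05776696e-01] 0.055032044972996144
```

View pics/w1.png

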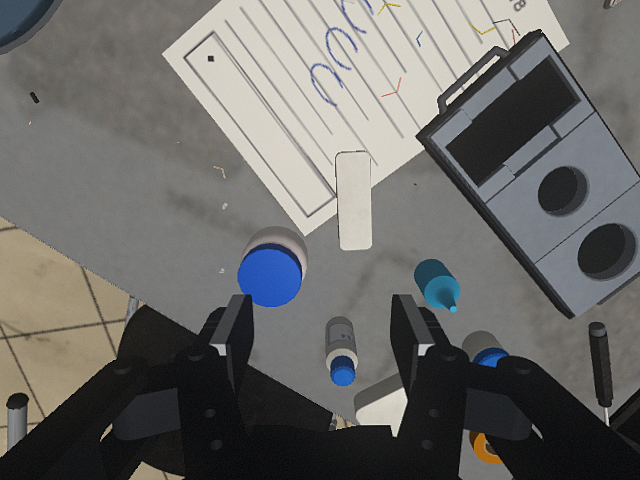

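The wrist view shows the hub with corners at (337,152), (370,152), (372,249) and (340,249), nearly aligned with the tool. The slot corners are about (446,142), (557,60), (580,97) and (480,186), with the wells at (563,190) and (607,251).

```bash
python3 - <<'E'
from h import *
s=snap('wrist')
P=onz(s,[(336,151),(371,151),(373,249),(340,250)],.014)[:,:2]
print('hub',P.mean(0),[np.linalg.norm(P[i]-P[i-1]).round(4) for i in range(4)], np.degrees(np.arctan2(*(P[0]+P[1]-P[2]-P[3])[::-1])))
Q=onz(s,[(446,142),(557,60),(580,97),(480,186)],.03)[:,:2]; print('slot',Q.round(4).tolist(),Q.mean(0))
print('wells',onz(s,[(563,190),(607,251)],.024))
print('jar,bottle',onz(s,[(342,371)],.085),onz(s,[(490,357)],.047))
E
python3 plan.py 0.43,0.12,0.1,142
```

```text
hub [0.42999406 0.10901511] [np.float64(0.0958), np.float64(0.0319), np.float64(0.0948), np.float64(0.0325)] 143.1475658244685
slot [[0.4354, 0.2041], [0.4398, 0.3148], [0.478, 0.3154], [0.487, 0.2058]] [0.46004444 0.26004819]
wells [[0.54258336 0.26523614 0.024     ]
 [0.62483633 0.26963257 0.024     ]]
jar,bottle [[0.52531715 0.01105313 0.085     ]] [[0.63148004 0.11685362 0.047     ]]
at [0.4064 0.0851 0.2311] 139.9
xyz [0.4, 4.2, 13.1] rotz -2.1
```

```bash
python3 plan.py 0.430,0.109,0.07,143 0.430,0.109,0.005,143
```

```text
at [0.4064 0.0851 0.2311] 139.9
xyz [-0.3, 3.3, 16.1] rotz -3.1
xyz [0.0, 0.0, 6.5] rotz -0.0
```

Call:
move_arm(xyz=[[-0.3,3.3,4],[-0.3,3.3,8],[-0.3,3.3,12],[-0.3,3.3,16.1],[-0.3,3.3,16.1]], rot=[[0,0,-3],[0,0,-3],[0,0,-3],[0,0,-3],[0,0,-3]], claw=[90,90,90,90,90], grip_force=30)

```text
time: 2.8
tool_pos: [0.4263, 0.1076, 0.0668]
ee_rot: [-0.003, 0.317, 0.948, -0.002]
contact_force: [-0.3, -0.8, 0.8]
grip_width: 0.0553
finger_force: 0.0
```

Call:
move_arm(xyz=[[0,0,2],[0,0,4],[0,0,5.5],[0,0,6.6],[0,0,6.6]], rot=[[0,0,0],[0,0,0],[0,0,0],[0,0,0],[0,0,0]], claw=[90,90,90,90,90])

```text
time: 3.3
tool_pos: [0.4301, 0.1093, 0.0051]
ee_rot: [-0.0, 0.316, 0.949, -0.0]
contact_force: [1.0, 0.7, -0.8]
grip_width: 0.0555
finger_force: 0.0
```

Call:
move_arm(xyz=[[0,0,0],[0,0,0],[0,0,0],[0,0,0],[0,0,0]], rot=[[0,0,0],[0,0,0],[0,0,0],[0,0,0],[0,0,0]], claw=[200,200,200,200,200])

```text
time: 3.8
tool_pos: [0.4307, 0.1101, 0.006]
ee_rot: [0.001, 0.315, 0.949, 0.0]
contact_force: [-0.9, -3.4, 7.6]
grip_width: 0.0309
finger_force: 29.2
```

```bash
python3 - <<'E'
from h import *
s=snap('wrist','w2.png')
E
python3 plan.py 0.43,0.109,0.11,143 0.460,0.260,0.11,93.3 0.460,0.260,0.045,93.3
```

```text
at [0.4308 0.1101 0.006 ] 143.3
xyz [-0.0, -0.1, -10.4] rotz 0.3
xyz [3.3, 6.9, 0.0] rotz 24.9
xyz [5.9, 4.9, 0.0] rotz 24.9
xyz [0.0, 0.0, 6.5] rotz -0.0
```

View pics/w2.png

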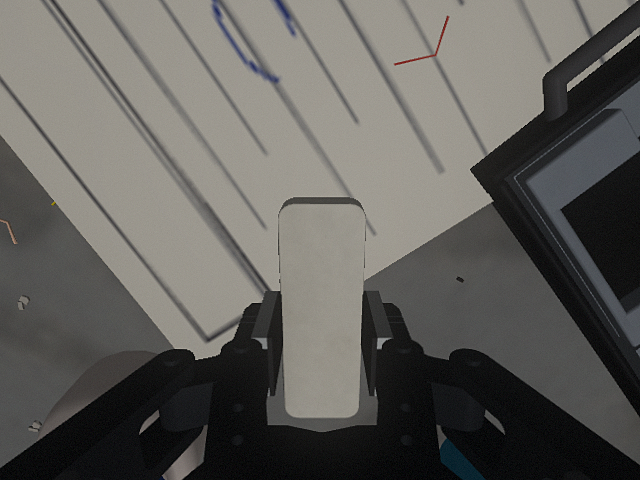

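The hub is held centred between the pads, seen at (320,310) with opening 31 mm. Next I lift it and carry it over the slot.

Call:
move_arm(xyz=[[0,0,-3],[0,0,-6],[0,0,-9],[0,0,-10.4],[0,0,-10.4]], rot=[[0,0,0],[0,0,0],[0,0,0],[0,0,0],[0,0,0]], claw=[200,200,200,200,200])

```text
time: 4.35
tool_pos: [0.4314, 0.1107, 0.1112]
ee_rot: [0.002, 0.314, 0.949, 0.001]
contact_force: [-0.1, 0.2, -0.5]
grip_width: 0.0311
finger_force: 31.0
```

Call:
move_arm(xyz=[[1,2,0],[2,4,0],[3.3,6.8,0],[3.3,6.8,0],[3.3,6.8,0]], rot=[[0,0,8],[0,0,16],[0,0,24.9],[0,0,24.9],[0,0,24.9]], claw=[200,200,200,200,200])

```text
time: 4.85
tool_pos: [0.4432, 0.1848, 0.1077]
ee_rot: [-0.0, 0.51, 0.86, -0.001]
contact_force: [-0.8, -0.3, -0.8]
grip_width: 0.0313
finger_force: 31.0
```

Call:
move_arm(xyz=[[1.5,1.5,0],[3.5,3,0],[5.8,4.8,0],[5.8,4.8,0],[5.8,4.8,0]], rot=[[0,0,8],[0,0,16],[0,0,24.9],[0,0,24.9],[0,0,24.9]], claw=[200,200,200,200,200])

```text
time: 5.35
tool_pos: [0.4577, 0.2578, 0.1078]
ee_rot: [-0.0, 0.683, 0.73, -0.001]
contact_force: [-0.1, -0.6, -0.4]
grip_width: 0.0309
finger_force: 31.0
```

```bash
python3 - <<'E'
from h import *
s=snap('wrist','w3.png')
E
python3 plan.py 0.459,0.2585,0.11,93.3; python3 plan.py 0.459,0.2585,0.04,93.3
```

```text
at [0.4576 0.2574 0.1079] 93.8
xyz [0.1, 0.1, -0.2] rotz 0.5
at [0.4576 0.2574 0.1079] 93.8
xyz [0.1, 0.1, 6.8] rotz 0.5
```

View pics/w3.png

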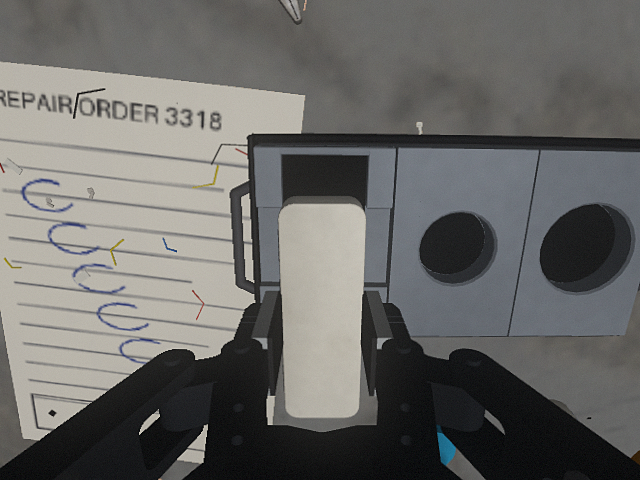

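The hub is over the slot. The slot's far edge runs from (282,155) to (368,156), and the well rims span about x 419–497, y 212–283 (narrow) and x 540–634, y 203–294 (wide).

```bash
python3 - <<'E'
from h import *
s=snap('wrist')
c=onz(s,[(282,155),(368,156)],.03)[:,:2]; a=np.radians(93.3)
m=c.mean(0); print(c, m, 'centre', m-.0555*np.array([np.cos(a),np.sin(a)]))
print(onz(s,[(458,247.5),(587,248.5)],.03))
E
```

```text
[[0.4321759  0.3119448 ]
 [0.48030461 0.31457525]] [0.45624025 0.31326002] centre [0.45943506 0.25785205]
[[0.5402384  0.26406421 0.03      ]
 [0.62083724 0.26860661 0.03      ]]
```

Call:
move_arm(xyz=[[0.1,0.2,2.5],[0.1,0.2,5],[0.1,0.2,7],[0.1,0.2,7.8],[0.1,0.2,7.8]], rot=[[0,0,0.5],[0,0,0.5],[0,0,0.5],[0,0,0.5],[0,0,0.5]], claw=[200,200,200,200,200])

```text
time: 5.95
tool_pos: [0.4595, 0.2586, 0.0297]
ee_rot: [-0.0, 0.688, 0.726, -0.001]
contact_force: [-0.1, -1.1, -0.7]
grip_width: 0.0308
finger_force: 31.0
```

Call:
move_arm(xyz=[[0,0,0.1],[0,0,0.1],[0,0,0.1],[0,0,0.1],[0,0,0.1]], rot=[[0,0,0],[0,0,0],[0,0,0],[0,0,0],[0,0,0]], claw=[200,200,200,110,110])

```text
time: 6.45
tool_pos: [0.4604, 0.2599, 0.0297]
ee_rot: [0.0, 0.688, 0.726, 0.0]
contact_force: [-0.1, 0.7, -0.7]
grip_width: 0.0488
finger_force: 0.0
```

Call:
move_arm(xyz=[[0,0,0],[0,0,-3],[0,0,-7],[0,0,-11],[0,0,-12]], rot=[[0,0,0],[0,0,0],[0,0,0],[0,0,0],[0,0,0]], claw=[110,110,110,110,70])

```text
time: 6.95
tool_pos: [0.462, 0.2608, 0.1536]
ee_rot: [0.001, 0.688, 0.726, 0.003]
contact_force: [0.9, 0.1, -0.1]
grip_width: 0.0612
finger_force: 0.0
```

```bash
python3 - <<'E'
from h import *
s=snap('wrist','w4.png')
E
python3 plan.py 0.64,0.114,0.15,93
```

```text
at [0.4619 0.2607 0.1533] 93.1
xyz [-7.8, 8.5, 0.2] rotz 0.0
xyz [-7.8, 8.5, 0.2] rotz 0.0
```

View pics/w4.png

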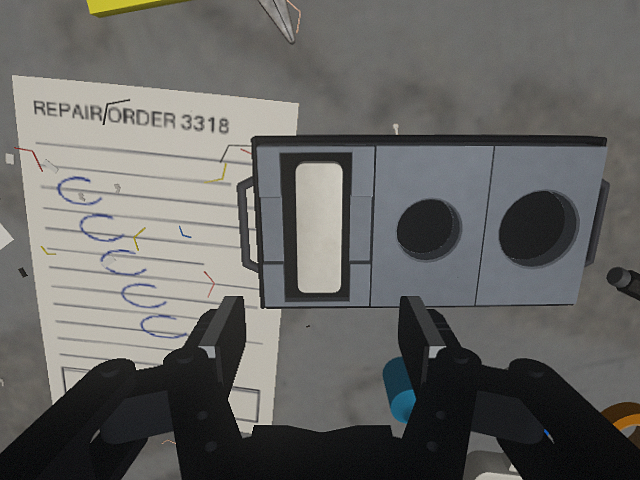

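The hub lies in the slot: white at (297–343, 162–293) inside the dark recess, parallel to it. Next is the jar.

Call:
move_arm(xyz=[[-2,2,0],[-5,5,0],[-7.7,8.4,0],[-7.7,8.4,0],[-7.7,8.4,0]], rot=[[0,0,0],[0,0,0],[0,0,0],[0,0,0],[0,0,0]], claw=[70,70,70,70,70])

```text
time: 7.5
tool_pos: [0.5481, 0.1864, 0.1477]
ee_rot: [-0.001, 0.688, 0.725, -0.001]
contact_force: [-1.0, -0.1, -0.2]
grip_width: 0.0618
finger_force: 0.0
```

Call:
move_arm(xyz=[[-3,3,0],[-6,6,0],[-7.7,8.5,0],[-7.7,8.5,0],[-7.7,8.5,0]], rot=[[0,0,0],[0,0,0],[0,0,0],[0,0,0],[0,0,0]], claw=[70,70,70,70,70])

```text
time: 8.0
tool_pos: [0.6363, 0.1155, 0.1482]
ee_rot: [-0.001, 0.688, 0.726, -0.001]
contact_force: [0.1, 0.2, -0.3]
grip_width: 0.0621
finger_force: 0.0
```

```bash
python3 - <<'E'
from h import *
s=snap('wrist','w5.png')
hsv=cv2.cvtColor(s['frame'],cv2.COLOR_RGB2HSV); m=cv2.inRange(hsv,(85,110,60),(125,255,255))
n,l,st,c=cv2.connectedComponentsWithStats(m)
for i in range(1,n):
    if st[i][4]>100: print(c[i],st[i],onz(s,[c[i]],.047)[0],onz(s,[c[i]],.04)[0])
E
python3 plan.py 0.647,0.112,0.08,93
```

```text
[186.7641286  215.05313029] [ 155  185   66   61 2955] [0.54801999 0.12622739 0.047     ] [0.54559617 0.12429536 0.04      ]
[341.10934394 238.32968854] [ 310  208   63   63 3018] [0.64943733 0.11579547 0.047     ] [0.64992446 0.11356401 0.04      ]
[ 31.13167013 357.35620236] [   0  320   70   76 4329] [0.42243961 0.00873445 0.047     ] [0.41641128 0.00343004 0.04      ]
at [0.6359 0.1159 0.1486] 93.1
xyz [-0.4, 1.1, 6.9] rotz 0.1
```

View pics/w5.png

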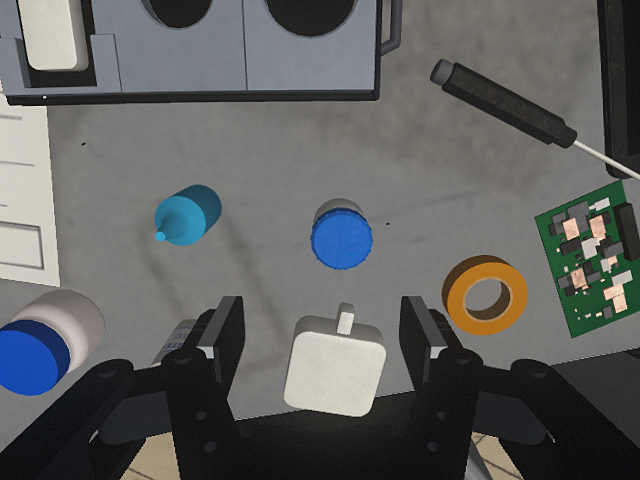

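The jar lid is at (341,238), between and ahead of the fingers. The nearest other item is the charger's plug at (346,305), clear of the fingers.

Call:
move_arm(xyz=[[-0.3,1.2,2],[-0.3,1.2,5],[-0.3,1.2,8],[-0.3,1.2,8],[-0.3,1.2,8]], rot=[[0,0,0],[0,0,0],[0,0,0],[0,0,0],[0,0,0]], claw=[70,70,70,70,70])

```text
time: 8.55
tool_pos: [0.6483, 0.1137, 0.0698]
ee_rot: [-0.0, 0.687, 0.726, -0.0]
contact_force: [-0.2, -0.3, -0.0]
grip_width: 0.0618
finger_force: 0.0
```

Call:
move_arm(xyz=[[0,0,2],[0,0,4],[0,0,4.6],[0,0,4.6],[0,0,4.6]], rot=[[0,0,0],[0,0,0],[0,0,0],[0,0,0],[0,0,0]], claw=[70,70,70,70,70])

```text
time: 9.05
tool_pos: [0.6501, 0.1131, 0.025]
ee_rot: [0.001, 0.688, 0.726, 0.001]
contact_force: [0.2, 0.2, 1.3]
grip_width: 0.0621
finger_force: 0.0
```

Call:
move_arm(xyz=[[0,0,0],[0,0,0],[0,0,0],[0,0,0],[0,0,0]], rot=[[0,0,0],[0,0,0],[0,0,0],[0,0,0],[0,0,0]], claw=[180,180,180,180,180], grip_force=30)

```text
time: 9.55
tool_pos: [0.6501, 0.1129, 0.0248]
ee_rot: [0.001, 0.688, 0.726, 0.001]
contact_force: [-2.1, 1.0, 5.7]
grip_width: 0.0396
finger_force: 29.6
```

```bash
python3 plan.py 0.648,0.113,0.13,93 0.621,0.2675,0.13,93
```

```text
at [0.6501 0.1129 0.0248] 93.1
xyz [0.0, -0.2, -10.5] rotz 0.1
xyz [15.6, -1.9, 0.0] rotz -0.0
```

Call:
move_arm(xyz=[[0,0,-3],[0,0,-6],[0,0,-9],[0,0,-10.5],[0,0,-10.5]], rot=[[0,0,0],[0,0,0],[0,0,0],[0,0,0],[0,0,0]], claw=[180,180,180,180,180])

```text
time: 10.05
tool_pos: [0.6509, 0.1129, 0.1315]
ee_rot: [0.001, 0.688, 0.726, 0.002]
contact_force: [-0.0, 0.0, -1.7]
grip_width: 0.0398
finger_force: 30.6
```

Call:
move_arm(xyz=[[4,-0.5,0],[8,-1.1,0],[12,-1.7,0],[15.6,-2.1,0],[15.6,-2.1,0]], rot=[[0,0,0],[0,0,0],[0,0,0],[0,0,0],[0,0,0]], claw=[180,180,180,180,180])

```text
time: 10.55
tool_pos: [0.6185, 0.2714, 0.1269]
ee_rot: [-0.001, 0.686, 0.727, -0.0]
contact_force: [0.6, 0.1, 0.0]
grip_width: 0.0399
finger_force: 30.6
```

```bash
python3 - <<'E'
from h import *
snap('wrist','w6.png')
E
python3 plan.py 0.621,0.2675,0.039,93
```

```text
at [0.6189 0.2693 0.1269] 93.3
xyz [-0.2, 0.2, 8.8] rotz 0.3
```

View pics/w6.png

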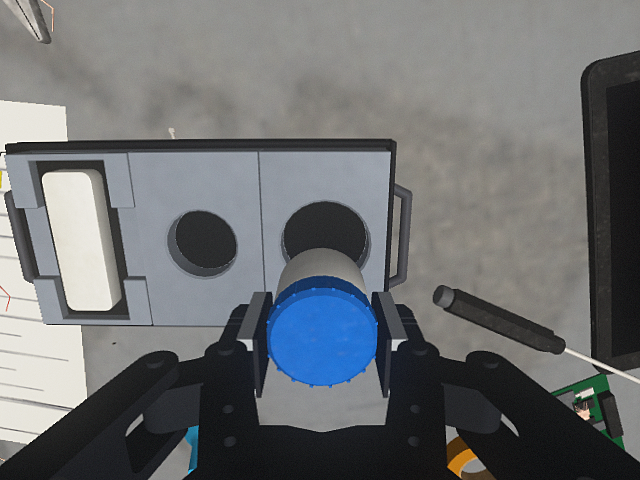

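The jar is held upright at (322,320), with the wide well behind it at (326,~245), its rim top at y≈200. I check the well centre, then lower.

```bash
python3 - <<'E'
from h import *
s=snap('wrist')
p=onz(s,[(326,200.5),(282,240),(371,243)],.03); print(p)
E
```

```text
[[0.62049965 0.29545392 0.03      ]
 [0.59355809 0.26770934 0.03      ]
 [0.65147696 0.2689809  0.03      ]]
```

Call:
move_arm(xyz=[[-0.2,0.2,3],[-0.2,0.2,6],[-0.2,0.2,7.5],[-0.2,0.2,8.2],[-0.2,0.2,8.2]], rot=[[0,0,0],[0,0,0],[0,0,0],[0,0,0],[0,0,0]], claw=[180,180,180,180,180])

```text
time: 11.15
tool_pos: [0.6218, 0.2641, 0.0452]
ee_rot: [-0.0, 0.688, 0.725, -0.001]
contact_force: [-0.6, 0.0, -0.3]
grip_width: 0.0396
finger_force: 30.6
```

Call:
move_arm(xyz=[[0.2,0,0.2],[0.2,0,0.45],[0.2,0,0.55],[0.2,0,0.55],[0.2,0,0.55]], rot=[[0,0,0],[0,0,0],[0,0,0],[0,0,0],[0,0,0]], claw=[180,180,180,180,180])

```text
time: 11.65
tool_pos: [0.6221, 0.2676, 0.0411]
ee_rot: [0.0, 0.688, 0.726, 0.0]
contact_force: [0.5, -0.1, 0.2]
grip_width: 0.0396
finger_force: 30.6
```

Call:
move_arm(xyz=[[0,0,0],[0,0,0],[0,0,0],[0,0,0],[0,0,0]], rot=[[0,0,0],[0,0,0],[0,0,0],[0,0,0],[0,0,0]], claw=[90,90,90,90,90])

```text
time: 12.15
tool_pos: [0.622, 0.2675, 0.0409]
ee_rot: [-0.0, 0.688, 0.726, 0.0]
contact_force: [-0.1, -0.5, 0.6]
grip_width: 0.0554
finger_force: 0.0
```

Call:
move_arm(xyz=[[0,0,-2],[0,0,-5],[0,0,-9],[0,0,-12],[0,0,-12]], rot=[[0,0,0],[0,0,0],[0,0,0],[0,0,0],[0,0,0]], claw=[90,90,90,90,90])

```text
time: 12.65
tool_pos: [0.6241, 0.2683, 0.166]
ee_rot: [0.002, 0.688, 0.726, 0.004]
contact_force: [0.0, -1.0, -0.4]
grip_width: 0.0552
finger_force: 0.0
```

```bash
python3 - <<'E'
from h import *
snap('wrist','w7.png')
E
python3 plan.py 0.529,0.03,0.18,93
```

```text
at [0.6232 0.268  0.1634] 93.1
xyz [-11.6, -5.3, -0.8] rotz 0.0
xyz [-11.6, -5.3, -0.8] rotz 0.0
```

View pics/w7.png

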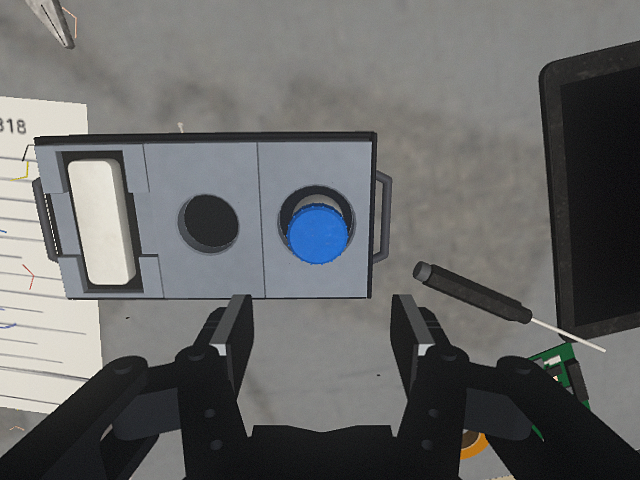

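The jar stands in the wide well, lid at (318,234). Next is the bottle.

Call:
move_arm(xyz=[[-3.5,-1.6,-0.8],[-7,-3.2,-0.8],[-10,-4.6,-0.8],[-11.6,-5.3,-0.8],[-11.6,-5.3,-0.8]], rot=[[0,0,0],[0,0,0],[0,0,0],[0,0,0],[0,0,0]], claw=[90,90,90,90,90])

```text
time: 13.2
tool_pos: [0.5743, 0.147, 0.1683]
ee_rot: [-0.0, 0.689, 0.725, -0.001]
contact_force: [0.8, 0.1, -0.3]
grip_width: 0.0551
finger_force: 0.0
```

Call:
move_arm(xyz=[[-3.5,-1.6,-0.8],[-7,-3.2,-0.8],[-10,-4.6,-0.8],[-11.6,-5.3,-0.8],[-11.6,-5.3,-0.8]], rot=[[0,0,0],[0,0,0],[0,0,0],[0,0,0],[0,0,0]], claw=[90,90,90,90,90])

```text
time: 13.7
tool_pos: [0.5286, 0.0292, 0.1767]
ee_rot: [-0.0, 0.688, 0.725, 0.0]
contact_force: [0.2, 0.9, 0.1]
grip_width: 0.055
finger_force: 0.0
```

```bash
python3 - <<'E'
from h import *
s=snap('wrist','w8.png')
hsv=cv2.cvtColor(s['frame'],cv2.COLOR_RGB2HSV); m=cv2.inRange(hsv,(85,110,60),(125,255,255))
n,l,st,c=cv2.connectedComponentsWithStats(m)
for i in range(1,n):
    if st[i][4]>100: print(c[i],st[i],onz(s,[c[i]],.085)[0],onz(s,[c[i]],.078)[0])
E
python3 plan.py 0.529,0.008,0.10,93 0.529,0.008,0.04,93
```

```text
[348.46888161  93.31445952] [ 324   67   51   53 2137] [0.53963937 0.11951204 0.085     ] [0.54008798 0.11987739 0.078     ]
[175.60965954 242.31908155] [ 134  204   83   79 5052] [0.4357568  0.02440538 0.085     ] [0.43310146 0.02192901 0.078     ]
[323.53985873 267.6407669 ] [307 249  34  38 991] [0.53119045 0.01202927 0.085     ] [0.53138661 0.0091831  0.078     ]
at [0.5292 0.0302 0.1767] 93.0
xyz [-2.2, -0.1, 7.7] rotz 0.0
xyz [0.0, 0.0, 6.0] rotz -0.0
```

View pics/w8.png

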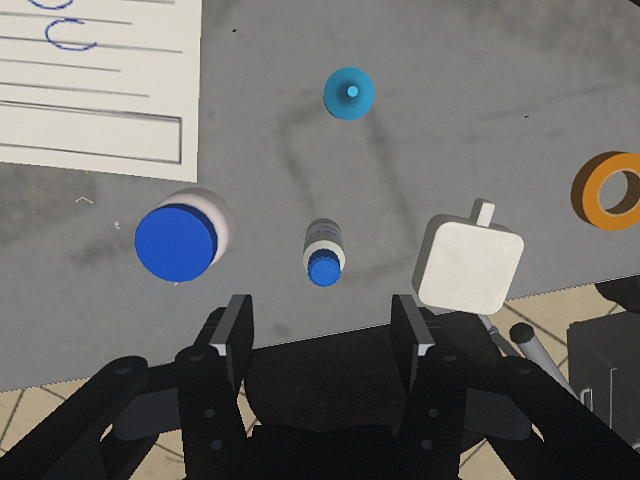

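The slim bottle's cap is at (323,267), centred ahead of the fingers. The big jar at (176,242) and the charger at (468,264) are well clear.

Call:
move_arm(xyz=[[-2,0.1,2],[-2,0.1,4],[-2,0.1,6],[-2,0.1,7.7],[-2,0.1,7.7]], rot=[[0,0,0],[0,0,0],[0,0,0],[0,0,0],[0,0,0]], claw=[90,90,90,90,90])

```text
time: 14.25
tool_pos: [0.5301, 0.0116, 0.0975]
ee_rot: [-0.002, 0.687, 0.726, -0.001]
contact_force: [-1.1, -0.5, -0.1]
grip_width: 0.0553
finger_force: 0.0
```

Call:
move_arm(xyz=[[0,0,2],[0,0,4],[0,0,6],[0,0,6.2],[0,0,6.2]], rot=[[0,0,0],[0,0,0],[0,0,0],[0,0,0],[0,0,0]], claw=[90,90,90,90,90])

```text
time: 14.75
tool_pos: [0.5312, 0.0109, 0.0382]
ee_rot: [-0.0, 0.688, 0.726, 0.0]
contact_force: [-1.0, 0.0, 0.4]
grip_width: 0.0551
finger_force: 0.0
```

Call:
move_arm(xyz=[[0,0,0],[0,0,0],[0,0,0],[0,0,0],[0,0,0]], rot=[[0,0,0],[0,0,0],[0,0,0],[0,0,0],[0,0,0]], claw=[200,200,200,200,200], grip_force=30)

```text
time: 15.25
tool_pos: [0.5316, 0.0103, 0.039]
ee_rot: [0.001, 0.688, 0.726, 0.001]
contact_force: [-1.2, 0.5, 6.8]
grip_width: 0.0287
finger_force: 29.5
```

```bash
python3 plan.py 0.531,0.010,0.17,93 0.540,0.2,0.17,93 
```

```text
at [0.5316 0.0103 0.039 ] 93.1
xyz [-0.0, -0.1, -13.1] rotz 0.1
xyz [9.5, 0.9, 0.0] rotz -0.0
xyz [9.5, 0.9, 0.0] rotz -0.0
```

Call:
move_arm(xyz=[[0,0,-3],[0,0,-6],[0,0,-9],[0,0,-12],[0,0,-12]], rot=[[0,0,0],[0,0,0],[0,0,0],[0,0,0],[0,0,0]], claw=[200,200,200,200,200])

```text
time: 15.75
tool_pos: [0.533, 0.0102, 0.1621]
ee_rot: [0.002, 0.688, 0.726, 0.003]
contact_force: [0.8, -0.7, -0.9]
grip_width: 0.029
finger_force: 30.2
```

Call:
move_arm(xyz=[[3,0.3,0],[6,0.6,0],[9,0.9,0],[12.6,1,0],[12.6,1,0]], rot=[[0,0,0],[0,0,0],[0,0,0],[0,0,0],[0,0,0]], claw=[200,200,200,200,200])

```text
time: 16.25
tool_pos: [0.5336, 0.1398, 0.1572]
ee_rot: [-0.001, 0.687, 0.727, 0.0]
contact_force: [-0.6, 0.6, -0.6]
grip_width: 0.0291
finger_force: 30.1
```

Call:
move_arm(xyz=[[3,0.3,0],[6,0.6,0],[9,0.9,0],[12.6,1.1,0],[12.6,1.1,0]], rot=[[0,0,0],[0,0,0],[0,0,0],[0,0,0],[0,0,0]], claw=[200,200,200,200,200])

```text
time: 16.75
tool_pos: [0.5381, 0.2659, 0.1571]
ee_rot: [-0.0, 0.687, 0.727, 0.0]
contact_force: [-0.2, -0.4, -0.9]
grip_width: 0.0292
finger_force: 30.1
```

```bash
python3 - <<'E'
from h import *
snap('wrist','w9.png')
E
python3 plan.py 0.540,0.263,0.053,93.2
```

```text
at [0.5378 0.2641 0.157 ] 93.2
xyz [-0.1, 0.2, 10.4] rotz 0.0
```

View pics/w9.png

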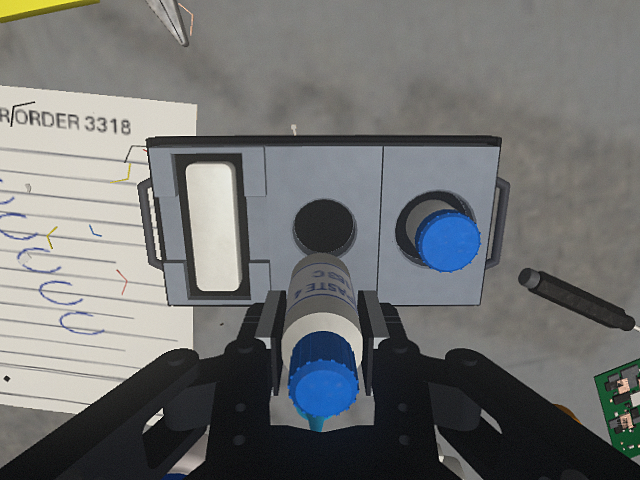

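The bottle is held upright. The narrow well's rim spans x 293–356, y 199–255, with its centre near (325,227). The hub and jar are still in place.

```bash
python3 - <<'E'
from h import *
s=snap('wrist'); print(onz(s,[(324.5,227)],.03))
E
```

```text
[[0.54037042 0.26404172 0.03      ]]
```

Call:
move_arm(xyz=[[-0.1,0.2,3],[-0.1,0.2,6],[-0.1,0.2,8],[-0.1,0.2,9.5],[-0.1,0.2,9.5]], rot=[[0,0,0],[0,0,0],[0,0,0],[0,0,0],[0,0,0]], claw=[200,200,200,200,200])

```text
time: 17.35
tool_pos: [0.5388, 0.2598, 0.0607]
ee_rot: [-0.001, 0.688, 0.725, -0.002]
contact_force: [-1.1, -0.2, -1.9]
grip_width: 0.0288
finger_force: 30.1
```

Call:
move_arm(xyz=[[0,0,0],[0,0,0.3],[0,0,0.7],[0,0,0.8],[0,0,0.8]], rot=[[0,0,0],[0,0,0],[0,0,0],[0,0,0],[0,0,0]], claw=[200,200,200,200,200])

```text
time: 17.85
tool_pos: [0.5401, 0.2621, 0.0549]
ee_rot: [-0.0, 0.688, 0.726, 0.0]
contact_force: [-0.2, -0.5, -0.4]
grip_width: 0.0286
finger_force: 30.1
```

```bash
python3 plan.py 0.540,0.2635,0.053,93.2; python3 -c "
from h import *
print(telemetry.sense()['contact_force'])"
```

```text
at [0.5401 0.2621 0.0549] 93.1
xyz [0.1, -0.0, 0.2] rotz -0.1
[-0.20179507 -0.47590832 -0.37930884]
```

Call:
move_arm(xyz=[[0.1,0,0.2],[0.1,0,0.2],[0.1,0,0.2],[0.1,0,0.2],[0.1,0,0.2]], rot=[[0,0,0],[0,0,0],[0,0,0],[0,0,0],[0,0,0]], claw=[200,200,130,130,130])

```text
time: 18.35
tool_pos: [0.5401, 0.2631, 0.0528]
ee_rot: [-0.0, 0.688, 0.726, -0.0]
contact_force: [0.1, -0.4, 0.3]
grip_width: 0.0418
finger_force: 0.0
```

Call:
move_arm(xyz=[[0,0,0],[0,0,-1],[0,0,-4],[0,0,-8],[0,0,-12]], rot=[[0,0,0],[0,0,0],[0,0,0],[0,0,0],[0,0,0]], claw=[115,115,115,115,115])

```text
time: 18.85
tool_pos: [0.5398, 0.2628, 0.1747]
ee_rot: [-0.0, 0.688, 0.726, -0.0]
contact_force: [0.7, 0.7, 0.3]
grip_width: 0.047
finger_force: 0.0
```

```bash
python3 - <<'E'
from h import *
w=snap('wrist'); s=snap('scene'); t=snap('top')
img=np.vstack([np.hstack([cv2.resize(w['frame'],(400,300)),cv2.resize(s['frame'][150:360,200:480],(400,300))]),np.hstack([cv2.resize(t['frame'][140:320,200:440],(400,300)),cv2.resize(s['frame'],(400,300))])])
cv2.imwrite('pics/f1.png',img[:,:,::-1])
for n,x in(('wrist',w),('scene',s),('top',t)):
    hsv=cv2.cvtColor(x['frame'],cv2.COLOR_RGB2HSV); k,l,st,c=cv2.connectedComponentsWithStats(cv2.inRange(hsv,(85,110,60),(125,255,255)))
    for i in range(1,k):
        if st[i][4]>80: print(n,c[i].round(1),st[i][4],'jar',onz(x,[c[i]],.059)[0,:2].round(4),'bot',onz(x,[c[i]],.096)[0,:2].round(4),'tbl',onz(x,[c[i]],.062)[0,:2].round(4))
E
```

```text
wrist [438. 228.] 2866 jar [0.621  0.2697] bot [0.6088 0.2799] tbl [0.62   0.2706]
wrist [321.  248.4] 1149 jar [0.5405 0.2503] bot [0.5398 0.2633] tbl [0.5405 0.2514]
wrist [315.4 375.4] 2215 jar [0.5417 0.1437] bot [0.5409 0.1719] tbl [0.5417 0.146 ]
wrist [173.  467.6] 804 jar [0.421  0.0383] bot [0.4374 0.0816] tbl [0.4223 0.0418]
scene [334.3 174.1] 146 jar [0.539  0.2845] bot [0.5396 0.2573] tbl [0.5391 0.2823]
scene [383.9 186.5] 445 jar [0.6213 0.2649] bot [0.618  0.2387] tbl [0.621  0.2628]
scene [330.2 271.3] 502 jar [0.5422 0.1047] bot [0.5427 0.0861] tbl [0.5422 0.1032]
scene [244.6 324.4] 1110 jar [0.4247 0.0114] bot [ 0.4307 -0.0027] tbl [0.4252 0.0102]
top [397.  290.4] 377 jar [0.4301 0.0005] bot [0.4268 0.0066] tbl [0.4298 0.001 ]
```

View pics/f1.png

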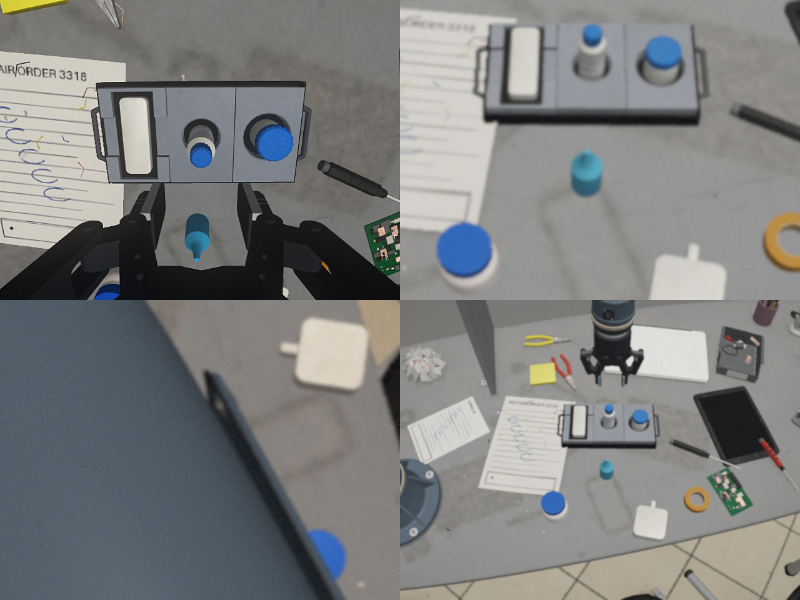

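The composite shows the bottle standing in the narrow well (wrist-view tile ~(201,150)), the jar in the wide well (~(272,140)) and the hub flat in the slot (~(135,135)). In the scene camera the dropper (330,271) and big jar (245,324) have not moved.

```bash
python3 -c "
from h import *
print(workorder.close_job())"
```

```text
the job is handed in; nothing more can be done
None
```

The case is packed and handed in: the jar is in the wide well, the slim bottle in the narrow well and the hub flat in the slot. The look-alikes were not touched, and the job took about 19 s of the 77 s allowed; the hand-in reported no verdict.

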